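# Set the drum stand to hand drive and wind the drum a quarter turn

## Task

Put the drum stand's selector rod into its middle click, which is hand drive and uncovers the crank well. Then take the loose crank from the wooden tool block, fit it fully home in the well on top of the gearbox (feel for the hexagon hidden at the bottom) and wind the drum about a quarter turn, either way, to bring fresh surface up for inspection. Leave the crank in the well and the rod in its middle click; never touch the drum's surface and do not disturb the things lying around.

Things in the scene. Friction and masses are not known exactly. Their poses are not given: they have to be found in the camera images.
- stand: Fixed steel stand: grey gearbox at its right end, drum along its y to the left. Origin: on the worktop under the crank well's axis; x away from the robot, y left along the drum, z up. Gearbox: x -52 to 65, y -62 to 50, top z = 95 mm; motor behind it to x = 135 mm. Base plate 10 mm thick, y -75 to 395 mm. Tailstock (far left end) to z = 86 mm.
- knob_center (a point): Centre of the black round knob (33 mm wide, 26 mm long, axis along stand x) on the selector rod's end, stand y = -36, z = 58 mm. It is screwed on to a length that differs from stand to stand and is locked by a nut: in the middle click its centre lies at stand x = -112 mm give or take 10 mm, so the click must be felt for.
- rod_bush (a point): Brass bush in the gearbox's front face from which the 12 mm selector rod comes. The rod slides along stand x; three clicks 24 mm apart (in, middle, out), hard stops 3 mm past the outer ones. It starts further out than the middle, 8 to 24 mm, in the outer click or held between clicks by friction (about 3 N).
- detent (a joint): Lift in m of the click's sprung roller plunger (8 mm steel stem on the gearbox's top, stand x = 5, y = -36 mm): 0 with the roller in any of the three V notches, about 0.0025 between clicks. A notch centres the rod, once let go, from up to 3 mm off. Leaving a click takes about 15 N; near a click the rod pulls itself in with about 5 N.
- well_mouth (a point): Centre of the mouth of the crank well, a round 26 mm hole with a 2 mm chamfer in the gearbox's top, z = 95 mm. A shutter plate on the selector rod, 21 mm down, closes the well except in the rod's middle click.
- hex_mouth (a point): Centre of the mouth of the hexagon socket, 32 mm down in the well, out of sight: 21.6 mm across flats, 23 mm long. Its angle is not known (it repeats every 60 degrees); the crank drops in within about 8 degrees of it, if pressed lightly (about 5 N) and turned. It turns with the drum against about 0.25 N m and stays where it is left.
- crank: Loose steel crank, 0.35 kg, upright in the tool block. Origin: on its axis at the underside of its 38 mm shoulder, which rests on the block's or, fully home, the gearbox's top. z up, x along its arm. Shoulder to z = 20 mm, arm z 20 to 30 mm, round grip boss (28 mm wide) z 30 to 72 mm on the axis; 78 mm along the arm an upright black handle to z = 80 mm.
- crank_grip (a point): Point on the crank's axis in its grip boss, 54 mm above the shoulder.
- crank_tip (a point): Tip of the crank's hexagon shank (20 mm across flats, 55 mm long, the last 5 mm a blunt cone), on its axis, 55 mm below the shoulder. Two of its flats face the crank's x and -x.
- tool_block: Fixed wooden block 74 x 116 x 66 mm; origin at the centre of its underside. The crank stands in the round hole (26 mm wide, 58 mm deep) at its centre.
- drum (a joint): Angle of the drum, rad, 0 at the start. It turns as far as the crank's hexagon does, and grows when the crank turns counter-clockwise seen from above.
- photo_drum: Photoconductor drum, 36 mm wide, 280 mm long, along stand y, its axis at stand x = 22, z = 62 mm, its middle at y = 215 mm. Its surface must not be touched.
- dust_brush: Bystander: flat wooden brush, 197 mm long, 11 mm high, lying in front of the drum; origin at its underside.
- cleaner_can: Bystander: upright aerosol can, 60 mm wide, 177 mm high, behind the tool block.
- screwdriver: Bystander: short screwdriver with a thick handle, 144 mm long, 29 mm high, lying at the front left.

How it is judged:
On the way, in this order (a step that is already met when the one before it is completed fails the run):
1. the selector rod sits in its middle click (x of knob_center in the frame of stand between -0.124 and -0.1 m and value of joint detent below 0.001 m), for 0.2 s.
2. the crank is fully home in the well (z of crank_tip in the frame of stand below 0.045 m and horizontal distance between crank_tip and well_mouth below 0.004 m), for 0.2 s.
At the end, for the whole second after the job is handed in: The selector rod rests in its middle click (plunger down within 1 mm, knob centre 100 to 124 mm in front of the well's axis); the crank stands at rest and upright in the well, home within 5 mm and 4 mm of its axis; the drum has been turned 65 to 115 degrees either way (all of step 1 and all of step 2 and angle between crank's own z axis and vertical below 0.1 rad and (value of joint drum between 1.13 and 2.01 rad or value of joint drum between -2.01 and -1.13 rad) and angular speed of crank below 0.1 rad/s and linear speed of crank below 0.02 m/s); the robot touches nothing.
It fails at once if the robot touches the drum (contact force between any of the fingers, the arm and photo_drum above 0.5 N).
It fails at once if the crank knocks the drum (contact force between crank and photo_drum above 0.5 N).
It fails at once if the brush is shifted (distance of dust_brush from where it was at the start of the episode above 0.03 m).
It fails at once if the screwdriver is shifted (distance of screwdriver from where it was at the start of the episode above 0.03 m).
It fails at once if the can is shifted or knocked over (distance of cleaner_can from where it was at the start of the episode above 0.03 m or angle between cleaner_can's own z axis and vertical above 0.3 rad).
It also fails if it takes over 64 s, if anything falls off the work surface, if the arm or the gripper's body presses on something with over 40 N, if the wrist force passes 120 N, or if a joint passes its speed limit or range.

## Robot

A 6-joint arm with a two-finger parallel gripper is mounted at the origin on a cart in front of the work surface, level with it; the furniture and walls round the work are solid. World frame = base frame: x ahead of the robot, y to its left, z up, the work surface at z = 0. Lengths are in m, angles in rad, forces in N, time in s.
With the tool pointing down it reaches from about 0.4 to 0.825 m from the base axis. Payload 7 kg.
Tool frame: the origin (TCP) lies midway between the tips of the shut fingers; the grasp point (between the pads) lies 19 mm behind it (grip_point_offset is the distance from the TCP to the grasp point, in m); z points along the fingers, y is the line along which they close (so a half turn about z gives the same grasp; the last joint's range is limited). The gripper opens to 88 mm and grips with 3 to 60 N. Pads are 19 mm wide; open, the fingers measure 130 mm over their backs; the gripper's body (78 mm by 193 mm) begins 47 mm behind the grasp point.
Start: joints at [1.467, 0.359, 0.012, 0, -1.224, -0.288], TCP at [0.258, 0.624, 0.227] pointing down, gripper open.
Joint ranges: [-3.07, 3.07], [-1.43, 2.12], [-1.02, 1.25], [-3.03, 1.67], [-3.05, -0], [-3.03, 3.03]. Speed limits (rad/s): [2.39, 2.39, 3.01, 3.14, 3.14, 3.14].

## Interface

Orientations are given as [roll, pitch, yaw] about the fixed x, y, z axes, in that order (R = Rz(yaw) Ry(pitch) Rx(roll)).
In Python, from station import get_state, grab_frame, camera_params, job_done, grip_point_offset gives the robot as it stands.
- The arm moves only by the shell command python3 -m creep 'ROWS' [FORCE]. ROWS is JSON, a list that holds one entry, the list of rows, each a list of 7 numbers: the finger opening in cm, from 0 to 8.76, then the shift along the tool's x, y, z in cm, then the turn, a rotation vector about the tool's x, y, z in rad. In form: [[[fingers, tx, ty, tz, wx, wy, wz], ...]]. A call has 1 to 20 rows; each row is the pose to reach, as a shift and turn from the pose commanded when the call began, along the tool's axes at that moment; what a row does not reach only later rows make up. A row lasts 1/8 s, in which the tool goes at most 62.5 mm and 10.7 degrees, less where a joint would pass 70% of its speed; a pose out of reach is approached as far as the arm can. A call with a gripper value outside its range is refused whole. The fingers move at their own pace and stop on an object; FORCE is the grip in N (left out, the last holds). Time passes only in rows, so rows that repeat a pose let the fingers close. It gives the time, the measured TCP pose, the force, the opening and the grip force at its end, in the units of the state.
- get_state(): the state, without advancing time (a new reading comes with each control period).
- grab_frame(name): name is "scene" or "top" or "wrist"; returns the picture (420x560x3 uint8, blue, green, red); there is no depth.
- camera_params(name): a dict with "vertical_fov" (degrees; the focal length in pixels is half the picture's height over the tangent of half this angle, whatever the lens; pixels are square), "cx", "cy" (the principal point, pixels), "view" (4x4, takes a point from world to camera coordinates). Camera axes: x right, y down, z forward; pixel columns grow to the right and rows downward; lengths in m; the calibration is good to about 2 mm. A picture is of the moment at which its call begins: read the wrist's pose just before it. camera_params takes no time and is no camera call; for the wrist camera it gives the pose at the moment of the call.
- job_done(): hands the job in; it is judged then, once.
The state is a dict: "t": time; "q": joint angles; "qd": joint speeds; "joint_efforts": joint torques, N m; "eef_pos": TCP position; "ee_rot": TCP orientation; "force": force on the tool from outside, world axes, zero at the start; "moment": the same for the moment, N m; "width": finger opening in m; "gripper_force": force on a finger pad.
Only numpy, scipy, OpenCV 4.12 (cv2) and the standard library are available. Lean on these libraries where they do the work, as an engineer would, in place of code of your own. Each camera call takes 0.05 s, during which the arm holds its last target. There are 200 camera calls.

## Working session

There is one attempt and no reset: what is moved stays moved. The work goes in short steps, Python scripts to look and compute and a shell command to move; the robot and the scene stay as the last step left them, time stands still between calls to the robot, and variables do not carry over. Pictures are saved under pics/ and viewed, at most 10 in all, crops included, and the job is handed in when it is done.

```bash
ls; mkdir -p pics; python3 - <<'E'
from station import *
import cv2, json
s=get_state();print(s)
print(grip_point_offset if not callable(grip_point_offset) else grip_point_offset())
for n in("scene","top"):
    p=camera_params(n);print(n,p)
    cv2.imwrite(f"pics/{n}0.png",grab_frame(n))
E
```

```text
pics
{'t': 0.0, 'q': array([ 1.46705619e+00,  3.59384804e-01,  1.10878562e-02, -3.81542826e-04,
       -1.22413678e+00, -2.88104792e-01]), 'qd': array([ 0.00032213,  0.00069076,  0.000433  ,  0.00081495, -0.00109657,
       -0.00021276]), 'joint_efforts': array([ 1.37497897e-03, -5.82713807e+01,  2.93048555e+01,  6.99732408e+00,
        7.06541701e-03, -1.47426081e-04]), 'eef_pos': array([0.25760249, 0.62337665, 0.22563102]), 'ee_rot': array([ 3.13992082e+00, -1.21398982e-04, -3.91974754e-01]), 'force': array([-0.02123203,  0.10078223, -0.04326147]), 'moment': array([-0.00704292,  0.01587631, -0.07108723]), 'gripper_force': 0.0, 'width': 0.08795176391319873}
0.0188
scene {'vertical_fov': 47.8609061421734, 'cx': 271.46991793080355, 'cy': 209.65459481351488, 'view': array([[ 0.63293489, -0.77404818, -0.01558322, -0.30833786],
       [-0.45888518, -0.35886452, -0.81279804,  0.35280477],
       [ 0.62355258,  0.52159915, -0.58233711,  0.84982356],
       [ 0.        ,  0.        ,  0.        ,  1.        ]])}
top {'vertical_fov': 43.51373420859177, 'cx': 273.40256723588726, 'cy': 204.3372377732703, 'view': array([[-0.02561234, -0.99959385,  0.01249606,  0.06930811],
       [-0.9944467 ,  0.02420007, -0.10242131,  0.55823163],
       [ 0.10207731, -0.01504992, -0.99466262,  1.21039727],
       [ 0.        ,  0.        ,  0.        ,  1.        ]])}
```

```bash
python3 - <<'E'
import cv2
for n in("scene","top"):
    a=cv2.imread(f"pics/{n}0.png"); cv2.imwrite(f"pics/{n}0b.png",cv2.resize(a,(798,598),interpolation=cv2.INTER_CUBIC))
E
```

```text
(no output)
```

View pics/scene0b.png

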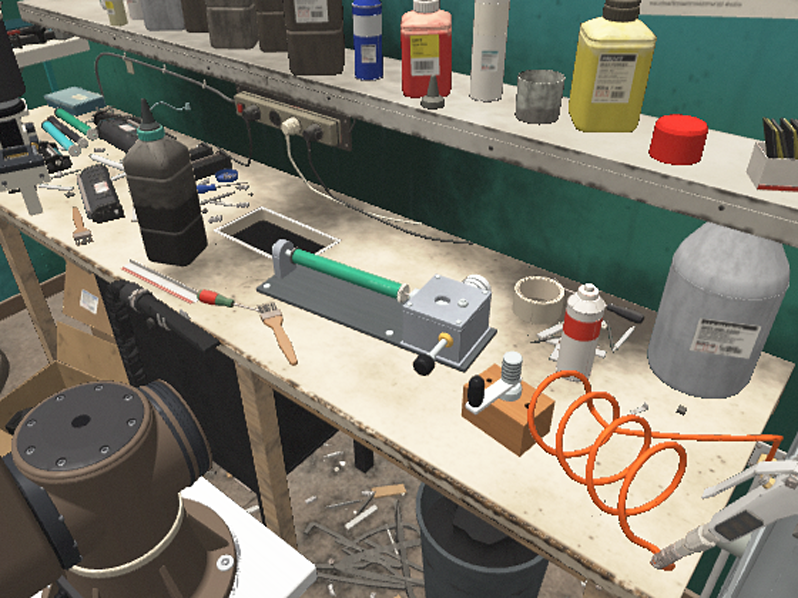

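View pics/top0b.png

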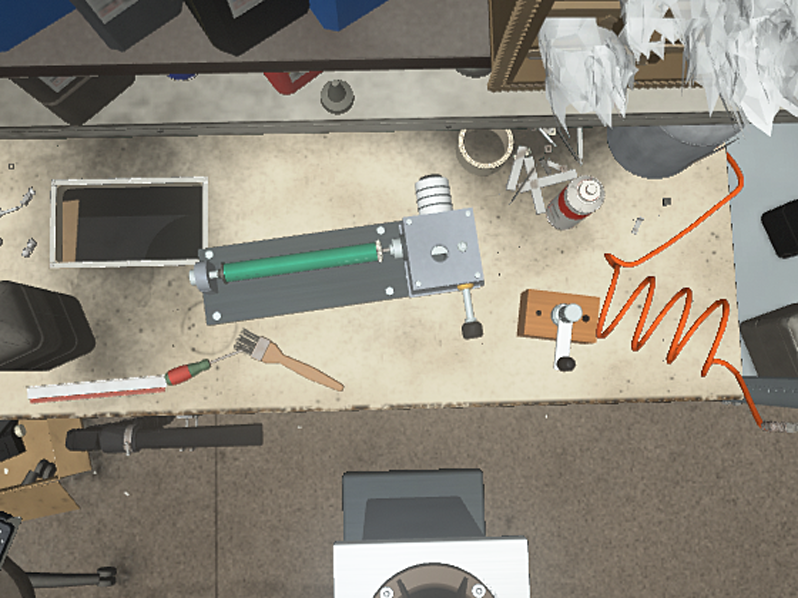

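The views show the gearbox with its well mouth at top-view (439,253), corners (404,219), (478,210), (483,287) and (408,296), and the knob at (472,330). The crank boss is at (572,313), its handle at (566,364). All pixels are in the 1.425x pictures.

```bash
cat > h.py <<'E'
import numpy as np, cv2
from station import *
from scipy.optimize import least_squares
from scipy.spatial.transform import Rotation as R
def proj(p,P):
    f=210/np.tan(np.radians(p["vertical_fov"])/2); c=np.c_[P,np.ones(len(P))]@p["view"].T
    return np.c_[f*c[:,0]/c[:,2]+p["cx"], f*c[:,1]/c[:,2]+p["cy"]]
def onz(p,uv,z):
    f=210/np.tan(np.radians(p["vertical_fov"])/2); V=p["view"]; Rm=V[:3,:3]
    o=-Rm.T@V[:3,3]; d=Rm.T@np.array([(uv[0]-p["cx"])/f,(uv[1]-p["cy"])/f,1]); return o+d*(z-o[2])/d[2]
def place(v,L):
    c,s=np.cos(v[2]),np.sin(v[2]); L=np.asarray(L,float)
    return np.c_[v[0]+c*L[:,0]-s*L[:,1], v[1]+s*L[:,0]+c*L[:,1], L[:,2]]
E
cat > m1.py <<'E'
from h import *
k=1.425
T=camera_params("top");S=camera_params("scene")
top={(0,0,.095):(439,253),(.065,.05,.095):(404,219),(.065,-.062,.095):(478,210),(-.052,-.062,.095):(483,287),(-.052,.05,.095):(408,296)}
sc={(0,0,.095):(442,300),(-.052,-.062,.095):(461,336),(.065,-.062,.095):(491,294),(-.052,.05,.095):(402,310)}
for nm,sets in(("top",[(T,top)]),("both",[(T,top),(S,sc)])):
    def res(v): return np.concatenate([(proj(p,place(v,list(d)))-np.array(list(d.values()))/k).ravel() for p,d in sets])
    r=least_squares(res,[.65,0,0.1]);print(nm,r.x,np.round(r.fun,1))
v=r.x
for n,p,uv,z in(("knob",T,(472,330),.0745),("knobS",S,(425,364),.058),("boss",T,(572,313),None),("bossS",S,(513,358),None),):
    z=z or .066+.072; print(n,onz(p,np.array(uv)/k,z))
print("handle",onz(T,np.array((566,364))/k,.146),onz(S,np.array((476,380))/k,.146))
print("kn pred",place(v,[(-.112,-.036,.058),(-.125,-.036,.058)]))
E
python3 m1.py
```

```text
top [ 0.60596667 -0.02370436  0.05816509] [ 0.5  2.4  0.3 -0.5 -2.1  1.9 -0.7 -0.7  2.  -2.9]
both [ 0.60632562 -0.02552723  0.08015321] [ 1.3  2.2  0.5 -0.1 -2.   1.2  0.6 -1.6  3.4 -2.7 -0.5  1.8 -2.3 -3.8
  0.2  1.2 -1.2 -1.4]
knob [ 0.49008522 -0.07283468  0.0745    ]
knobS [ 0.49505592 -0.07410075  0.058     ]
boss [ 0.50884801 -0.216569    0.138     ]
bossS [ 0.50975137 -0.21943661  0.138     ]
handle [ 0.43276812 -0.20173392  0.146     ] [ 0.42990169 -0.20767534  0.146     ]
kn pred [[ 0.49756763 -0.0703792   0.058     ]
 [ 0.48460936 -0.07142008  0.058     ]]
```

```bash
cat > mv.py <<'E'
# prints tool-frame shift (cm) and rotation vector to reach a world pose: x y z yaw (tool down)
from h import *; import sys
def plan(x,y,z,yaw):
    s=get_state(); A=R.from_euler("xyz",s["ee_rot"]); B=R.from_euler("xyz",[np.pi,0,yaw])
    print("pos",s["eef_pos"].round(4),"rot",s["ee_rot"].round(3),"t",round(s["t"],2))
    print("shift cm",(A.inv().apply(np.array([x,y,z])-s["eef_pos"])*100).round(2),"turn",(A.inv()*B).as_rotvec().round(3))
if __name__=="__main__": plan(*map(float,sys.argv[1:]))
E
python3 - <<'E'
from h import *
T=camera_params("top");k=1.425
for n,uv,z in(("bottle",(90,340),.2),("can",(590,188),.177),("brush",(342,385),.01),("brush2",(240,345),.01)):print(n,onz(T,np.array(uv)/k,z))
W=camera_params("wrist");s=get_state();V=W["view"];o=-V[:3,:3].T@V[:3,3]
A=R.from_euler("xyz",s["ee_rot"]);print("cam in tool",A.inv().apply(o-s["eef_pos"]),"axes",(V[:3,:3]@A.as_matrix()).round(3),W["vertical_fov"],W["cx"],W["cy"])
E
python3 mv.py 0.49 -0.08 0.30 0.1
```

```text
bottle [0.48346524 0.48059301 0.2       ]
can [ 0.69060573 -0.24252949  0.177     ]
brush [0.40765335 0.13776328 0.01      ]
brush2 [0.47792177 0.30563892 0.01      ]
cam in tool [ 0.08038988 -0.00042996 -0.15810047] axes [[ 0.001  1.     0.001]
 [-0.956  0.001 -0.294]
 [-0.294 -0.     0.956]] 67.62352041538271 277.72884587257033 203.39937370064175
pos [0.2576 0.6234 0.2257] rot [ 3.14  -0.    -0.392] t 0.1
shift cm [48.35 56.14 -7.34] turn [ 0.002  0.    -0.492]
```

```bash
python3 -m creep '[[[8.76,11,13,-7.5,0,0,-0.1],[8.76,21.5,25.8,-7.5,0,0,-0.2],[8.76,21.5,25.8,-7.5,0,0,-0.3],[8.76,21.5,25.8,-7.5,0,0,-0.4],[8.76,21.5,25.8,-7.5,0,0,-0.49],[8.76,21.5,25.8,-7.5,0,0,-0.49],[8.76,50.8,59.4,-3.5,0,0,-0.49],[8.76,50.8,59.4,-3.5,0,0,-0.49],[8.76,50.8,59.4,-3.5,0,0,-0.49],[8.76,50.8,59.4,-3.5,0,0,-0.49],[8.76,50.8,59.4,-3.5,0,0,-0.49],[8.76,50.8,59.4,-3.5,0,0,-0.49],[8.76,50.8,59.4,-3.5,0,0,-0.49],[8.76,50.8,59.4,-3.5,0,0,-0.49],[8.76,50.8,59.4,-3.5,0,0,-0.49]]]'
python3 - <<'E'
from h import *
import pickle
s=get_state();p=camera_params("wrist");a=grab_frame("wrist");pickle.dump(p,open("w1.pkl","wb"))
cv2.imwrite("pics/w1.png",a);cv2.imwrite("pics/w1b.png",cv2.resize(a,(800,600),interpolation=cv2.INTER_CUBIC));print(s["eef_pos"],s["ee_rot"],abs(s["qd"]).max(),s["q"])
E
```

```text
t: 1.98
eef_pos: [0.5001, -0.1198, 0.2609]
ee_rot: [-3.141, 0.001, 0.096]
force: [0.0, 0.8, 0.6]
width: 0.0875
gripper_force: 0.0
[ 0.50008646 -0.11976119  0.26090714] [-3.14141968e+00  1.43908270e-03  9.60752298e-02] 0.041999215098302185 [ 1.46977387e-01  7.08048671e-02 -2.81332171e-01 -2.61909728e-04
 -1.22008772e+00  1.51998420e+00]
```

View pics/w1b.png

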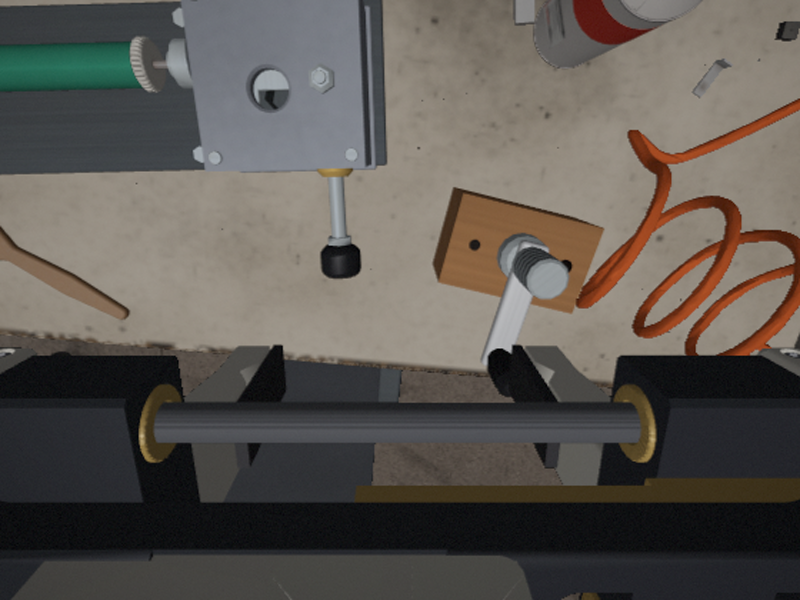

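The wrist view shows the well mouth at (269,89), front gearbox corners near (206,170) and (362,167), and the knob at (341,260). The boss top is at (548,281) and the shoulder near (522,255).

```bash
python3 - <<'E'
from h import *
import pickle
W=pickle.load(open("w1.pkl","rb"));k=800/560
m=onz(W,np.array((269,89))/k,.095);print("mouth",m)
for n,uv,z in(("FL",(206,170),.095),("FR",(362,167),.095),("knobfront/top",(341,262),.066),("boss",(548,281),.138),("handle",(501,365),.146),("can",(655,-5),.177),("shoulder",(522,255),.086)):
    q=onz(W,np.array(uv)/k,z);print(n,q.round(4))
# hough circle for mouth / boss refine
T=camera_params("top");S=camera_params("scene")
for n,I,p,P in(("top","pics/top0.png",T,0),("wr","pics/w1.png",W,0)):
    g=cv2.cvtColor(cv2.imread(I),cv2.COLOR_BGR2GRAY);u=proj(p,np.array([m,[.5089,-.218,.138]]))
    for uv,z,rr in zip(u,(.095,.138),(.013,.014)):
        px=proj(p,np.array([onz(p,uv,z),onz(p,uv,z)+[0,rr,0]]));r=np.linalg.norm(px[1]-px[0])
        x,y=int(uv[0]),int(uv[1]);c=g[max(0,y-20):y+21,x-20:x+21];c=cv2.resize(c,None,fx=4,fy=4,interpolation=cv2.INTER_CUBIC)
        h=cv2.HoughCircles(c,cv2.HOUGH_GRADIENT,1,20,param1=100,param2=12,minRadius=int(4*r*.85),maxRadius=int(4*r*1.2))
        if h is not None:
            for q in h[0][:2]: uv2=(q[0]/4+x-20,q[1]/4+max(0,y-20));print(n,z,q[2]/4,r,uv2,onz(p,uv2,z).round(4))
# side edges of the drum -> yaw from top view
for a,b,z in(((224,264),(378,243),.08),((206,325),(408,299),.01)): 
    A,B=onz(T,np.array(a)/1.425,z),onz(T,np.array(b)/1.425,z);d=A-B;print("yaw",np.arctan2(-d[0],d[1]))
E
```

```text
mouth [ 0.61231496 -0.02342551  0.095     ]
FL [0.5559 0.0197 0.095 ]
FR [ 0.5684 -0.0886  0.095 ]
knobfront/top [ 0.4918 -0.0751  0.066 ]
boss [ 0.5103 -0.2177  0.138 ]
handle [ 0.4514 -0.1948  0.146 ]
can [ 0.6625 -0.2257  0.177 ]
shoulder [ 0.5156 -0.2136  0.086 ]
top 0.095 5.725 5.797462920224684 (np.float32(308.375), np.float32(178.375)) [ 0.6095 -0.0234  0.095 ]
top 0.138 6.225 6.505108694256219 (np.float32(402.125), np.float32(219.875)) [ 0.5083 -0.2181  0.138 ]
top 0.138 7.325 6.505108694256219 (np.float32(394.125), np.float32(220.125)) [ 0.5082 -0.2009  0.138 ]
wr 0.095 12.7 13.83166348140789 (np.float32(189.875), np.float32(61.625)) [ 0.6131 -0.0249  0.095 ]
wr 0.138 15.6 14.886880232049297 (np.float32(384.375), np.float32(196.875)) [ 0.5102 -0.2185  0.138 ]
wr 0.138 15.05 14.886880232049297 (np.float32(381.625), np.float32(192.375)) [ 0.5142 -0.2151  0.138 ]
yaw 0.11362369767797115
yaw 0.10397052405524565
```

```bash
python3 mv.py 0.4926 -0.0731 0.039 0.108
```

```text
pos [ 0.5001 -0.1189  0.2613] rot [-3.141e+00  1.000e-03  9.800e-02] t 2.02
shift cm [-0.29 -4.63 22.23] turn [-0.     0.001 -0.01 ]
```

```bash
python3 -m creep '[[[6.5,-0.3,-4.6,6,0,0,-0.01],[6.5,-0.3,-4.6,12,0,0,-0.01],[6.5,-0.3,-4.6,17,0,0,-0.01],[6.5,-0.3,-4.6,20,0,0,-0.01],[6.5,-0.3,-4.6,22.2,0,0,-0.01],[6.5,-0.3,-4.6,22.2,0,0,-0.01],[6.5,-0.3,-4.6,22.2,0,0,-0.01]]]' 30
python3 -m creep '[[[2.5,0,0,0,0,0,0],[2.5,0,0,0,0,0,0],[2.5,0,0,0,0,0,0],[2.5,0,0,0,0,0,0],[2.5,0,0,0,0,0,0],[2.5,0,0,0,0,0,0]]]' 30
python3 - <<'E'
from h import *
a=grab_frame("wrist");cv2.imwrite("pics/w2.png",a)
E
```

```text
t: 2.9
eef_pos: [0.4937, -0.0726, 0.0407]
ee_rot: [-3.142, -0.002, 0.11]
force: [0.3, 1.1, 0.8]
width: 0.0649
gripper_force: 0.0
t: 3.65
eef_pos: [0.4931, -0.0738, 0.0397]
ee_rot: [3.141, -0.0, 0.108]
force: [0.1, -0.6, 3.0]
width: 0.032
gripper_force: 30.0
```

View pics/w2.png

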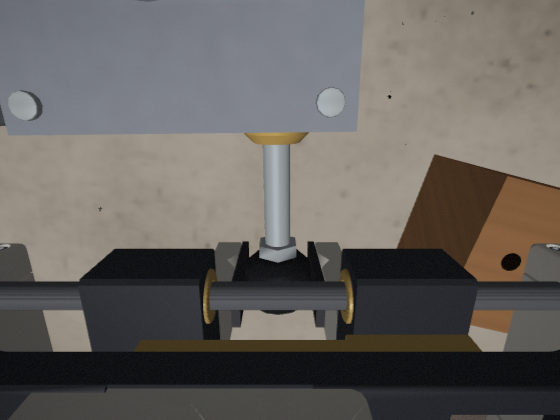

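The knob is gripped (32 mm opening, rod centred between the pads). Now I push in 2 mm steps and watch the force.

```bash

f(){ egrep 'eef_pos|force: \[' | tr '\n' ' '; echo; }
python3 -m creep '[[[2.5,0.2,0,0,0,0,0],[2.5,0.2,0,0,0,0,0]]]'|f
python3 -m creep '[[[2.5,0.2,0,0,0,0,0],[2.5,0.2,0,0,0,0,0]]]'|f
python3 -m creep '[[[2.5,0.2,0,0,0,0,0],[2.5,0.2,0,0,0,0,0]]]'|f
python3 -m creep '[[[2.5,0.2,0,0,0,0,0],[2.5,0.2,0,0,0,0,0]]]'|f
```

```text
eef_pos: [0.4941, -0.0737, 0.0396] force: [-3.1, -0.7, 6.2] 
eef_pos: [0.4959, -0.0734, 0.0395] force: [-3.5, 0.6, 7.1] 
eef_pos: [0.4979, -0.0732, 0.0396] force: [-3.5, 0.3, 6.8] 
eef_pos: [0.501, -0.0728, 0.0397] force: [1.5, -1.2, 1.0]
```

```bash

f(){ egrep 'eef_pos|force: \[' | tr '\n' ' '; echo; }
python3 -m creep '[[[2.5,0.1,0,0,0,0,0],[2.5,0.1,0,0,0,0,0]]]'|f
python3 -m creep '[[[2.5,0.1,0,0,0,0,0],[2.5,0.1,0,0,0,0,0]]]'|f
```

```text
eef_pos: [0.5032, -0.0725, 0.0398] force: [4.6, -2.5, 0.1] 
eef_pos: [0.5035, -0.0725, 0.0397] force: [3.7, -1.0, 0.5]
```

```bash

f(){ egrep 'eef_pos|force: \[' | tr '\n' ' '; echo; }
python3 -m creep '[[[2.5,0.1,0,0,0,0,0],[2.5,0.1,0,0,0,0,0]]]'|f
```

```text
eef_pos: [0.5036, -0.0725, 0.0396] force: [-0.3, -0.2, 5.1]
```

```bash

python3 -m creep '[[[6.5,0,0,0,0,0,0],[6.5,0,0,0,0,0,0],[6.5,0,0,0,0,0,0],[6.5,0,0,-3,0,0,0],[6.5,0,0,-8,0,0,0],[6.5,0,0,-13,0,0,0],[6.5,3,5,-18,0,0,0],[6.5,3,5,-20,0,0,0],[6.5,3,5,-20,0,0,0],[6.5,3,5,-20,0,0,0]]]'
python3 - <<'E'
from h import *
import pickle
s=get_state();p=camera_params("wrist");a=grab_frame("wrist");pickle.dump(p,open("w3.pkl","wb"))
cv2.imwrite("pics/w3.png",a);cv2.imwrite("pics/w3b.png",cv2.resize(a,(800,600),interpolation=cv2.INTER_CUBIC));print(s["eef_pos"],s["ee_rot"])
E
```

```text
t: 6.7
eef_pos: [0.5383, -0.1188, 0.2387]
ee_rot: [-3.141, 0.001, 0.108]
force: [0.5, -0.4, -1.2]
width: 0.0649
gripper_force: 0.0
[ 0.5383369  -0.11880848  0.23869593] [-3.14105390e+00  1.31811989e-03  1.07776596e-01]
```

View pics/w3b.png

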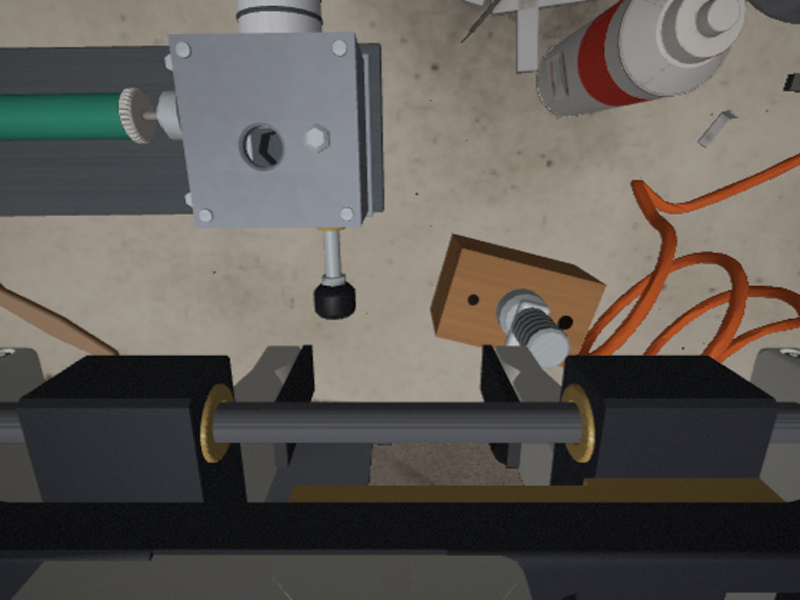

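The shutter is open: the well at (262,147) now shows dark hexagon edges at its bottom. The knob has moved in to (335,300), and the boss top is at (550,346).

```bash
python3 - <<'E'
from h import *
import pickle
W=pickle.load(open("w3.pkl","rb"));k=800/560
for n,uv,z in(("mouth",(262,147),.095),("boss",(550,346),.138),("knob",(335,300),.066)):print(n,onz(W,np.array(uv)/k,z).round(4))
cor={(.065,.05,.095):(170,35),(.065,-.062,.095):(356,33),(-.052,-.062,.095):(361,228),(-.052,.05,.095):(196,228),(0,0,.095):(262,147)}
def res(v): return (proj(W,place(v,list(cor)))-np.array(list(cor.values()))/k).ravel()
r=least_squares(res,[.61,-.024,.1]);print(r.x,r.fun.round(1))
g=cv2.imread("pics/w3.png");c=cv2.resize(g[83:123,163:203],(600,600),interpolation=cv2.INTER_CUBIC)
W1=pickle.load(open("w1.pkl","rb"));d=cv2.imread("pics/w1.png")
cv2.imwrite("pics/well.png",c)
E
python3 - <<'E'
E
```

```text
mouth [ 0.6125 -0.0236  0.095 ]
boss [ 0.5135 -0.2182  0.138 ]
knob [ 0.5044 -0.074   0.066 ]
[ 0.6122173  -0.02394827  0.11241209] [-0.5 -0.7  0.1  0.1  0.3 -0.  -0.2  0.4  0.4  0.4]
```

View pics/well.png

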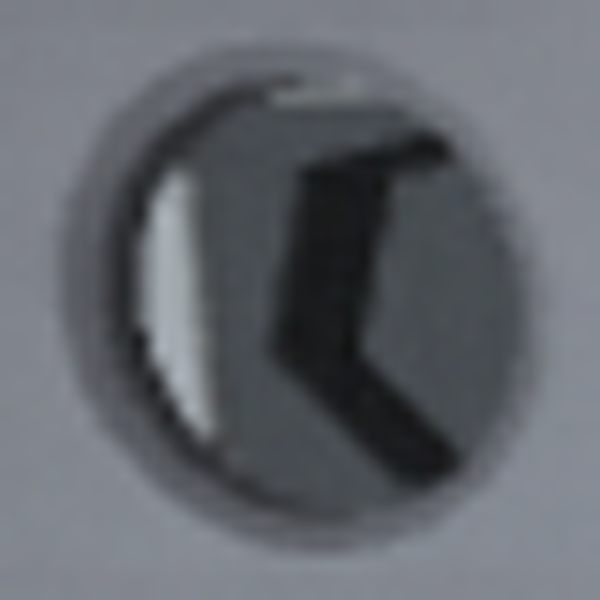

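The crop shows the hexagon rim: vertices near (305,170) and (275,350), with edges running on to (430,135) and (405,485).

```bash
python3 - <<'E'
from h import *
import pickle
W=pickle.load(open("w3.pkl","rb"));S=lambda c:onz(W,(163+c[0]/15-.5+.03,83+c[1]/15-.5+.03),.063)
A,B,C,D=map(S,((305,170),(275,350),(430,135),(405,485)))
c=np.array([.6122,-.0239])
for a,b in((A,B),(A,C),(B,D)):
    d=(b-a)[:2];e=d/np.linalg.norm(d);print("edge dir deg mod60",np.degrees(np.arctan2(d[1],d[0]))%60,"len",np.linalg.norm(d),"dist to axis",abs(e[0]*(c-a[:2])[1]-e[1]*(c-a[:2])[0]))
# crank: handle / arm direction from top+wrist1 ; boss
T=camera_params("top")
g=cv2.imread("pics/w1.png")[105:270,290:435];cv2.imwrite("pics/crank.png",cv2.resize(g,None,fx=3.6,fy=3.6,interpolation=cv2.INTER_CUBIC))
E
```

```text
edge dir deg mod60 51.35057594254329 len 0.011921261254161208 dist to axis 0.011362450294375454
edge dir deg mod60 50.71177433119695 len 0.008842173511075612 dist to axis 0.011374665681576614
edge dir deg mod60 48.769361573326734 len 0.011951012478808216 dist to axis 0.010552871173716947
```

View pics/crank.png

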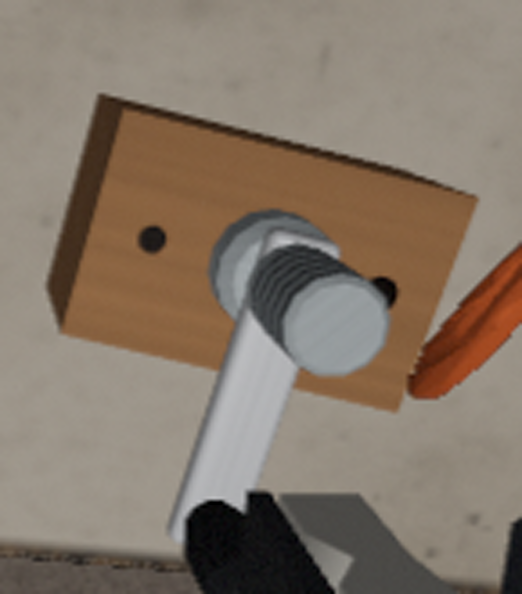

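```bash
python3 - <<'E'
from h import *
import pickle
W=pickle.load(open("w1.pkl","rb"));S=lambda c,z:onz(W,(290+c[0]/3.6-.4,105+c[1]/3.6-.4),z)
for a,b in(((245,315),(170,535)),((297,368),(245,495))):
    d=S(b,.096)-S(a,.096);print("arm deg",np.degrees(np.arctan2(d[1],d[0])), S(a,.096),S(b,.096))
cs=np.array([S(c,.066) for c in((122,108),(477,198),(397,411),(63,333))]);print(cs,"centre",cs.mean(0),np.linalg.norm(np.diff(cs,axis=0),axis=1))
print("boss",S((335,320),.138),"shoulder",S((274,266),.086))
T=camera_params("top")
b=onz(T,np.array((573,313))/1.425,.138);h=onz(T,np.array((566,364))/1.425,.146);print("top boss,handle",b,h,np.degrees(np.arctan2(*(h-b)[[1,0]])),np.linalg.norm(h-b))
E
```

```text
arm deg 171.29171354299314 [ 0.50213205 -0.20501382  0.096     ] [ 0.42903873 -0.19381815  0.096     ]
arm deg 168.79413858331856 [ 0.4873696  -0.22338045  0.096     ] [ 0.44486033 -0.21495887  0.096     ]
[[ 0.55605657 -0.16489207  0.066     ]
 [ 0.53941906 -0.27953973  0.066     ]
 [ 0.46714194 -0.26955592  0.066     ]
 [ 0.48313365 -0.15581119  0.066     ]] centre [ 0.5114378  -0.21744973  0.066     ] [0.11584858 0.0729634  0.11486338]
boss [ 0.51325394 -0.21623443  0.138     ] shoulder [ 0.51564364 -0.21396687  0.086     ]
top boss,handle [ 0.50881073 -0.2180781   0.138     ] [ 0.43276812 -0.20173392  0.146     ] 167.86970770789966 0.07818959014346051
```

```bash
python3 mv.py 0.5114 -0.2175 0.101 -0.175
```

```text
pos [ 0.5381 -0.1187  0.2384] rot [-3.141e+00  2.000e-03  1.080e-01] t 6.75
shift cm [-3.7   9.54 13.74] turn [-0.     0.002  0.283]
```

```bash

python3 -m creep '[[[6.5,-2,5,0,0,0,0.15],[6.5,-3.7,9.5,0,0,0,0.28],[6.5,-3.7,9.5,3,0,0,0.28],[6.5,-3.7,9.5,8,0,0,0.28],[6.5,-3.7,9.5,11.5,0,0,0.28],[6.5,-3.7,9.5,13.7,0,0,0.28],[6.5,-3.7,9.5,13.7,0,0,0.28],[6.5,-3.7,9.5,13.7,0,0,0.28]]]' 50
python3 -m creep '[[[2,0,0,0,0,0,0],[2,0,0,0,0,0,0],[2,0,0,0,0,0,0],[2,0,0,0,0,0,0],[2,0,0,0,0,0,0],[2,0,0,0,0,0,0]]]' 50
```

```text
t: 7.75
eef_pos: [0.5129, -0.2172, 0.1031]
ee_rot: [3.141, -0.0, -0.171]
force: [-0.3, -0.4, 0.4]
width: 0.065
gripper_force: 0.0
t: 8.5
eef_pos: [0.5126, -0.2175, 0.1027]
ee_rot: [3.141, -0.0, -0.172]
force: [0.1, -1.3, 1.3]
width: 0.0273
gripper_force: 49.9
```

```bash

python3 -m creep '[[[2,0,0,-3,0,0,0],[2,0,0,-6,0,0,0],[2,0,0,-9,0,0,0],[2,0,0,-11.2,0,0,0],[2,2,-6,-11.2,0,0,0.15],[2,4,-12,-11.2,0,0,0.3],[2,5.5,-17,-11.2,0,0,0.43],[2,6.6,-20.8,-11.2,0,0,0.51],[2,6.6,-20.8,-11.2,0,0,0.51],[2,6.6,-20.8,-11.2,0,0,0.51]]]'
python3 mv.py 0.6128 -0.0239 .215 -.682
python3 - <<'E'
from h import *
a=grab_frame("scene");cv2.imwrite("pics/s4.png",a);p=camera_params("scene")
s=get_state();x,y,z=s["eef_pos"]
m=proj(p,np.array([[.6122,-.0239,.095],[x,y,z-.0917],[x,y,z-.0917+.05]]));print(m)
x,y=m[0].astype(int);cv2.imwrite("pics/s4c.png",cv2.resize(a[y-75:y+30,x-70:x+70],(800,600),interpolation=cv2.INTER_CUBIC));print(x-70,y-75)
E
```

```text
t: 9.75
eef_pos: [0.6125, -0.0237, 0.2137]
ee_rot: [3.14, 0.001, -0.681]
force: [0.2, 0.6, -3.0]
width: 0.027
gripper_force: 49.9
pos [ 0.6125 -0.0237  0.2137] rot [ 3.14e+00  1.00e-03 -6.81e-01] t 9.75
shift cm [ 0.04 -0.   -0.13] turn [0.001 0.001 0.001]
[[310.57212307 210.97054235]
 [311.09833065 201.82222077]
 [311.80009625 184.42937737]]
240 135
```

View pics/s4c.png

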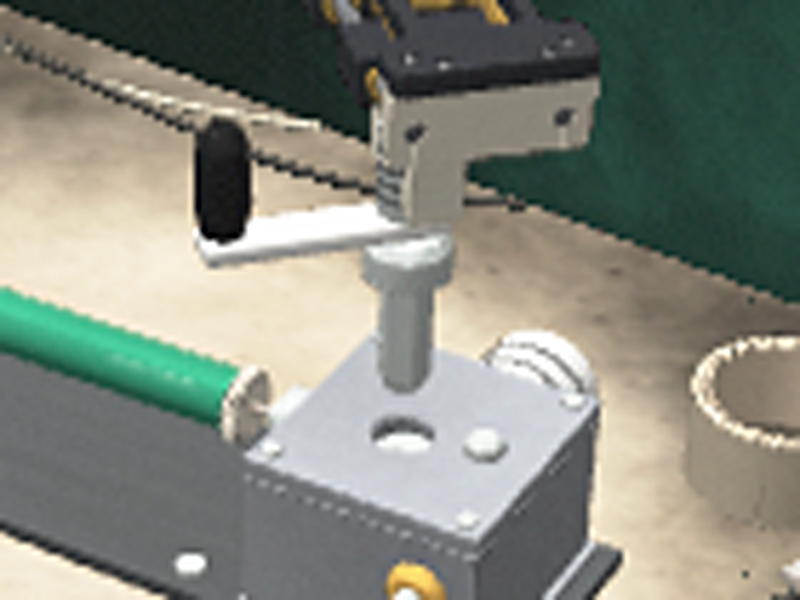

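Seen from the scene camera the shank hangs vertical (tip about (404,390)) and in line with the hole (403,434). Lowering with the force watched.

```bash
f(){ egrep 'eef_pos|force: \[' | tr '\n' ' '; echo; }
python3 -m creep '[[[2,0.03,0,1.2,0,0,0],[2,0.03,0,2.2,0,0,0],[2,0.03,0,2.4,0,0,0]]]'|f
python3 -m creep '[[[2,0,0,0.3,0,0,0],[2,0,0,0.3,0,0,0]]]'|f
python3 -m creep '[[[2,0,0,0.3,0,0,0],[2,0,0,0.3,0,0,0]]]'|f
python3 -m creep '[[[2,0,0,0.3,0,0,0],[2,0,0,0.3,0,0,0]]]'|f
```

```text
eef_pos: [0.6125, -0.0245, 0.1892] force: [-0.0, -0.2, -2.8] 
eef_pos: [0.6134, -0.024, 0.1875] force: [-0.1, 0.4, -2.6] 
eef_pos: [0.6133, -0.0239, 0.1844] force: [-0.2, 0.5, -2.3] 
eef_pos: [0.6132, -0.0239, 0.1813] force: [0.4, -0.5, -2.7]
```

```bash
f(){ egrep 'eef_pos|force: \[' | tr '\n' ' '; echo; }
python3 -m creep '[[[2,0,0,0.3,0,0,0],[2,0,0,0.5,0,0,0]]]'|f
python3 -m creep '[[[2,0,0,0.3,0,0,0],[2,0,0,0.5,0,0,0]]]'|f
python3 -m creep '[[[2,0,0,0.3,0,0,0],[2,0,0,0.5,0,0,0]]]'|f
```

```text
eef_pos: [0.6133, -0.0239, 0.1763] force: [0.3, 0.6, -4.0] 
eef_pos: [0.6133, -0.0239, 0.1713] force: [0.1, -0.1, -3.2] 
eef_pos: [0.6133, -0.0239, 0.1663] force: [1.0, 0.0, -3.5]
```

```bash
f(){ egrep 'eef_pos|force: \[' | tr '\n' ' '; echo; }
python3 -m creep '[[[2,0,0,0.3,0,0,0],[2,0,0,0.5,0,0,0]]]'|f
python3 -m creep '[[[2,0,0,0.2,0,0,0],[2,0,0,0.2,0,0,0]]]'|f
python3 -m creep '[[[2,0,0,0.2,0,0,0],[2,0,0,0.2,0,0,0]]]'|f
```

```text
eef_pos: [0.6134, -0.0239, 0.1613] force: [-0.4, -0.5, -2.8] 
eef_pos: [0.6133, -0.0239, 0.1593] force: [0.6, 0.0, -2.9] 
eef_pos: [0.6133, -0.0239, 0.1574] force: [-0.8, 0.5, -2.1]
```

```bash
f(){ egrep 'eef_pos|force: \[' | tr '\n' ' '; echo; }
python3 -m creep '[[[2,0,0,0.2,0,0,0],[2,0,0,0.2,0,0,0]]]'|f
python3 -m creep '[[[2,0,0,0.2,0,0,0],[2,0,0,0.2,0,0,0]]]'|f
python3 -m creep '[[[2,0,0,0.2,0,0,0],[2,0,0,0.2,0,0,0]]]'|f
python3 -m creep '[[[2,0,0,0.2,0,0,0],[2,0,0,0.2,0,0,0]]]'|f
```

```text
eef_pos: [0.6133, -0.0239, 0.1554] force: [-0.8, -0.4, -3.0] 
eef_pos: [0.6132, -0.0239, 0.1533] force: [-0.2, -0.9, -3.1] 
eef_pos: [0.6133, -0.0239, 0.1514] force: [-0.4, 0.0, -2.6] 
eef_pos: [0.6134, -0.0239, 0.1494] force: [0.0, 0.2, -2.0]
```

```bash
f(){ egrep 'eef_pos|force: \[' | tr '\n' ' '; echo; }
python3 -m creep '[[[2,0,0,0.2,0,0,0],[2,0,0,0.2,0,0,0]]]'|f
python3 -m creep '[[[2,0,0,0.2,0,0,0],[2,0,0,0.2,0,0,0]]]'|f
python3 -m creep '[[[2,0,0,0.2,0,0,0],[2,0,0,0.2,0,0,0]]]'|f
```

```text
eef_pos: [0.6134, -0.0239, 0.1474] force: [0.5, -0.4, -3.3] 
eef_pos: [0.6134, -0.0239, 0.1454] force: [1.0, -0.2, -3.4] 
eef_pos: [0.6134, -0.0239, 0.1434] force: [0.8, 0.2, -2.2]
```

The hexagon took the shank straight away. Now down to the shoulder.

```bash
f(){ egrep 'eef_pos|force: \[' | tr '\n' ' '; echo; }
python3 -m creep '[[[2,0,0,0.3,0,0,0],[2,0,0,0.6,0,0,0],[2,0,0,0.8,0,0,0]]]'|f
python3 -m creep '[[[2,0,0,0.2,0,0,0],[2,0,0,0.2,0,0,0]]]'|f
python3 -m creep '[[[2,0,0,0.15,0,0,0],[2,0,0,0.15,0,0,0]]]'|f
```

```text
eef_pos: [0.6134, -0.0239, 0.1353] force: [0.5, 0.5, -1.5] 
eef_pos: [0.6134, -0.0239, 0.1334] force: [0.5, -0.1, -3.6] 
eef_pos: [0.6134, -0.0239, 0.132] force: [0.4, 0.3, -2.4]
```

```bash

python3 -m creep '[[[2,0,0,0.05,0,0,0.1],[2,0,0,0.05,0,0,0.2],[2,0,0,0.05,0,0,0.3],[2,0,0,0.05,0,0,0.4],[2,0,0,0.05,0,0,0.5]]]'; python3 -c "
from h import *;s=get_state();print(s['moment'],s['q'])"
```

```text
t: 15.68
eef_pos: [0.6134, -0.0244, 0.1318]
ee_rot: [3.141, -0.001, -1.184]
force: [0.5, -1.5, -1.8]
width: 0.0273
gripper_force: 49.9
[-0.87125315 -0.1895317   0.28009337] [ 0.27850503  0.33443841 -0.25414223  0.00101683 -0.98254432  0.10728161]
```

```bash

python3 -m creep '[[[2,0,0,0,0,0,0.12],[2,0,0,0,0,0,0.24],[2,0,0,0,0,0,0.36],[2,0,0,0,0,0,0.48],[2,0,0,0,0,0,0.6],[2,0,0,0,0,0,0.72],[2,0,0,0,0,0,0.84],[2,0,0,0,0,0,0.96],[2,0,0,0,0,0,1.06],[2,0,0,0,0,0,1.12],[2,0,0,0,0,0,1.12],[2,0,0,0,0,0,1.12]]]'; python3 -c "
from h import *;s=get_state();print(s['moment'],s['q'])"
```

```text
t: 17.18
eef_pos: [0.6121, -0.0247, 0.1318]
ee_rot: [3.141, -0.002, -2.3]
force: [-5.2, -0.9, 3.5]
width: 0.0272
gripper_force: 50.0
[-0.8291626   2.03484855  0.21200673] [ 2.78457638e-01  3.33819843e-01 -2.54917851e-01  5.32494051e-04
 -9.84675403e-01 -1.00822205e+00]
```

```bash

python3 -m creep '[[[5.5,0,0,0,0,0,0],[5.5,0,0,0,0,0,0],[5.5,0,0,0,0,0,0],[5.5,0,0,-1,0,0,0],[5.5,0,0,-3,0,0,0],[5.5,0,0,-6,0,0,0],[5.5,0,0,-11,0,0,0],[5.5,0,0,-11,0,0,0],[5.5,0,0,-11,0,0,0],[5.5,0,0,-11,0,0,0]]]'
python3 - <<'E'
from h import *
a=grab_frame("scene");x,y=240,135
p=camera_params("scene")
yaw=np.radians(170)-.51-1.62
for z in(.095+.03,.095,.095+.08):print(proj(p,np.array([[.6122,-.0239,z],[.6122+.078*np.cos(yaw),-.0239+.078*np.sin(yaw),z]])).round(1))
cv2.imwrite("pics/s5c.png",cv2.resize(a[110:300,210:450],(800,600),interpolation=cv2.INTER_CUBIC))
E
```

```text
t: 18.42
eef_pos: [0.6129, -0.024, 0.2407]
ee_rot: [3.141, -0.001, -2.302]
force: [0.4, -0.2, -0.3]
width: 0.0552
gripper_force: 0.0
[[311.  200.9]
 [304.3 183.9]]
[[310.6 211. ]
 [304.  193.6]]
[[311.7 183.5]
 [304.8 166.9]]
```

View pics/s5c.png

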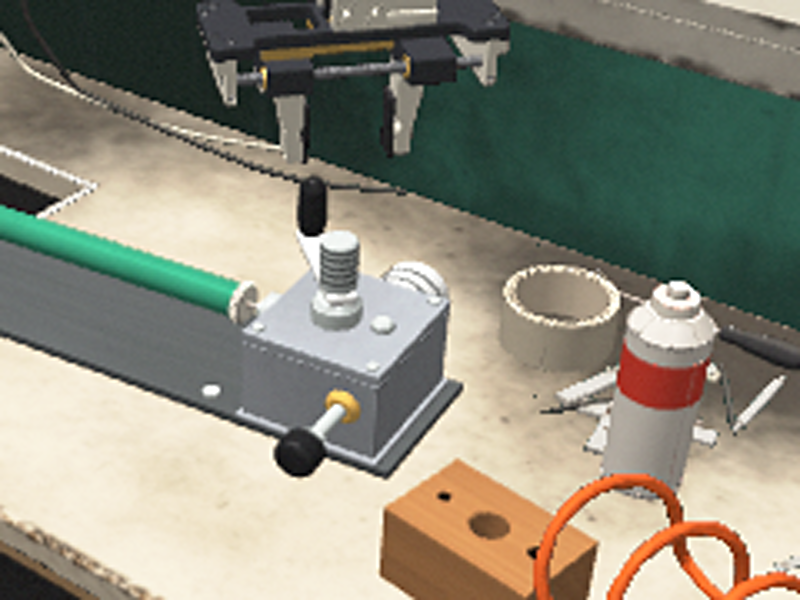

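The crank stands upright with its shoulder on the gearbox. The handle, at about (313,190) in the crop, is where a quarter turn puts it. The rod is still in the middle click, the bystanders in view are undisturbed and the gripper is clear.

```bash
python3 -c "
from station import *;print(job_done())"
```

```text
the job is handed in; nothing more can be done
None
```

I handed the job in at about 18.5 s; no verdict came back, but the last picture shows the rod in its middle click, the crank fully home in the well, the handle where a quarter turn (about 90 degrees, clockwise from above) puts it, and the gripper clear.

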